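# Wedge the rocking light box

## Task

The inspection light box rocks because the foot under its red-dotted corner is too short. Press that corner down with the fingertips to feel it rock and let it come back, then push the orange wedge, thin end first, along the bench under that short foot until it is snug, without lifting the wedge, shoving the light box away or disturbing the other things. Press the corner again to check that it no longer rocks (push the wedge in further if it does), and finish while still holding that corner pressed down, with nothing touching the wedge.

Things in the scene. Friction and masses are not known exactly. Their poses are not given: they have to be found in the camera images.
- lightbox: black light box, white panel on top, 240 (its x) x 190 (its y) mm, about 1.6 kg, loose. Origin at bench height under its middle, z up. Flat top 67 mm above the bench, underside 12 mm above it. Feet 20 mm across at x = +-95, y = +-70 mm: three rubber, 12 mm high; the one at (-95, +70) is short. A blue power pack (60 x 50 mm, top at 92 mm) sits on the corner (+x, -y)
- short_corner (a point): point on the box's top over the axis of the short foot, 25 mm in from both edges (red dot on this corner): press here. The steel foot below ends 4 to 8 mm above the bench, fixed but different each time. 3 to 5 N straight down here tips the box over its diagonal until that foot meets the bench; let go, it comes back level. Pushed sideways with over about 8 N the box slides
- foot_opposite (a point): underside of the rubber foot diagonally opposite the short one (box x = +95, y = -70 mm); at bench height when the box stands, and it rises by about as much as the short corner is pressed down
- foot_near (a point): underside of the rubber foot at box x = -95, y = -70 mm
- foot_far (a point): underside of the rubber foot at box x = +95, y = +70 mm
- wedge: orange plastic wedge, 110 mm long (its x), 50 mm wide (its y), 70 g, slope up, two black stripes across its thick end: 3 mm thick at the thin end (+x), rising evenly to 18 mm at the back (-x). Origin at the centre of its underside, z up. It starts off the short corner, thin end towards the short foot within about 25 degrees
- wedge_tip (a point): middle of the thin end of the wedge, at bench height; snug when it is about 7 to 37 mm past the near edge of the short foot
- wedge_back (a point): middle of the wedge's upright back face (50 mm wide, 18 mm high), 9 mm above the bench: the face to push. Sliding takes under 1 N; when the wedge meets the short foot the push stiffens to several newtons
- trim_part: black plastic trim part about 77 x 30 x 8 mm lying loose on the light box's white panel, 67 mm above the bench; origin at the centre of its underside. Bystander: it stays on the box
- clip_jar: white-labelled jar with a blue cap, 60 mm across, 75 mm tall; origin at the centre of its underside. Bystander
- loupe: aluminium loupe, 44 mm across, 45 mm tall; origin at the centre of its underside. Bystander
- weight: brass weight, 44 mm across, 40 mm tall; origin at the centre of its underside. Bystander
- screwdriver: screwdriver lying on the bench. Bystander
- brush: small brush lying on the bench. Bystander
- caliper: steel caliper 160 mm long lying flat on the bench. Bystander
Mind the look-alikes: they are no part of the job. Of the things that look like the wedge, the middle-sized one is meant.

How it is judged (in metres and radians):
On the way, in this order (a step that is already met when the one before it is completed fails the run):
1. the short corner is pressed down with the fingers and the box rocks: the opposite foot comes up more than 2 mm (contact force between the fingers and lightbox above 1 N and height (world z) of foot_opposite above 0.002 m and contact force between wedge and lightbox below 0.1 N), for 0.1 s.
2. the box is let go and stands level again (contact force between the fingers and lightbox below 0.1 N and height (world z) of each of foot_opposite, foot_near, foot_far below 0.002 m), for 0.1 s.
3. the wedge is pushed by the fingers until it is under the short foot (y of short_corner in the frame of wedge between -0.027 and 0.027 m and x of short_corner in the frame of wedge between -0.055 and 0.06 m and contact force between the fingers and wedge above 0.1 N), for 0.05 s.
At the end, for the whole second after the job is handed in: fingers press the short corner (over 3 N, within 60 mm of it); the wedge lies flat under the short foot (within 27 mm of its midline), carries over 2 N, untouched by the robot; the other three feet are within 2 mm of the bench; all at rest, box within 30 mm of its start (contact force between the fingers and lightbox above 3 N and horizontal distance between the grasp point and short_corner below 0.06 m and contact force between wedge and lightbox above 2 N and contact force between each of the arm, the fingers and wedge below 0.1 N and height (world z) of each of foot_opposite, foot_near, foot_far below 0.002 m and y of short_corner in the frame of wedge between -0.027 and 0.027 m and x of short_corner in the frame of wedge between -0.055 and 0.06 m and linear speed of each of lightbox, wedge below 0.01 m/s and angle between wedge's own z axis and vertical below 0.1 rad and distance of lightbox from where it was at the start of the episode below 0.03 m); the arm keeps its last pose, push and grip.
It fails at once if the wedge is lifted off the bench (over 15 mm) or tipped over (height (world z) of wedge above 0.015 m or angle between wedge's own z axis and vertical above 0.35 rad).
It fails at once if the light box is lifted, tipped over 0.15 rad or shoved more than 30 mm (height (world z) of lightbox above 0.015 m or angle between lightbox's own z axis and vertical above 0.15 rad or distance of lightbox from where it was at the start of the episode above 0.03 m).
It fails at once if the trim part falls off or is lifted off the light box (height (world z) of trim_part below 0.05 m or height (world z) of trim_part above 0.1 m).
It fails at once if another thing on the bench is moved more than 25 mm (distance of any of clip_jar, loupe, weight, screwdriver, brush, caliper from where it was at the start of the episode above 0.025 m).
It also fails if it takes over 54 s, if anything falls off the work surface, if the arm or the gripper's body presses on something with over 40 N, if the wrist force passes 120 N, or if a joint passes its speed limit or range.

## Robot

A 6-joint arm with a two-finger parallel gripper is mounted at the origin on the work surface. World frame = base frame: x ahead of the robot, y to its left, z up, the work surface at z = 0. Lengths are in mm, angles in rad, forces in N, time in s.
With the tool pointing down it reaches from about 400 to 925 mm from the base axis. Payload 12.5 kg.
Tool frame: the origin (TCP) lies on the centre line of the jaws, within the pads' length; the fingertips stand 17 mm ahead of it and the grasp point (between the pads) lies 2 mm behind it; z points along the fingers, y is the line along which they close (so a half turn about z gives the same grasp; the last joint's range is limited). The gripper opens to 95 mm and grips with 3 to 60 N. Pads are 20 mm wide; open, the fingers measure 119 mm over their backs; the gripper's body (75 mm by 180 mm) begins 59 mm behind the grasp point.
Start: joints at [-1.275, 0.491, 1.559, -0, 1.092, -0.106], TCP at [244.446, -575.231, 231.661] pointing down, gripper open.
Joint ranges: [-3.1, 3.1], [-0.84, 2.19], [0.05, 2.79], [-1.13, 4.28], [0.06, 2.93], [-2.69, 2.69]. Speed limits (rad/s): [2.22, 2.22, 2.79, 3.14, 3.14, 3.14].

## Interface

Orientations are given as [roll, pitch, yaw] about the fixed x, y, z axes, in that order (R = Rz(yaw) Ry(pitch) Rx(roll)).
In Python, from cell import env gives the robot as it stands.
- The arm moves only by the tool drive_tool, never from a script. Its argument "deltas" is text: rows parted by semicolons, each of 4 numbers parted by spaces: the shift along the world's x, y, z normalised to -1 to 1, where 1 is 100 mm, then the turn about the world's z normalised to -1 to 1, where 1 is 180 degrees. A call has 1 to 10 rows; each row shifts and turns the commanded pose from where the row before left it; what a row does not reach is not made up. A row lasts 1/12 s, in which the tool goes at most 41.7 mm and 7.16 degrees, less where a joint would pass 70% of its speed; a pose out of reach is approached as far as the arm can. A call with a number of a shift or a turn outside -1 to 1 is refused whole. A call with a gripper value outside its range is refused whole. "gripper" is the closure, from 0 (fully open) to 1 (shut), set as the call begins (left out, the last holds). The fingers move at their own pace and stop on an object; the grip force is fixed at half the most. Time passes only in rows, so rows that do not move let the fingers close. It gives the time, the measured TCP pose, the force, the opening and the grip force at its end, in the units of the state.
- env.state(): the state, without advancing time (a new reading comes with each control period).
- env.read_camera(name): name is "scene" or "top" or "wrist"; returns (picture, depth): 480x640x3 uint8, red, green, blue; 480x640 float32, mm along the optical axis (not along the pixel's ray), 0 where there is no reading.
- env.camera_params(name): a dict with "mtx" (3x3 intrinsics, pixels), "camera_from_world" (4x4, takes a point from world to camera coordinates); the wrist camera has in their place "mount" (4x4, takes a point from camera to tool coordinates, whose origin is the TCP and whose axes are the flange's). Camera axes: x right, y down, z forward; pixel columns grow to the right and rows downward; lengths in mm; the calibration is good to about 2 mm. A picture is of the moment at which its call begins: read the wrist's pose just before it. camera_params takes no time and is no camera call.
- env.job_done(): hands the job in; it is judged then, once.
The state is a dict: "t": time; "joints": joint angles; "qvel": joint speeds; "tau": joint torques, N m; "eef_pos": TCP position; "tcp_rot": TCP orientation; "ft_force": force on the tool from outside, world axes, zero at the start; "moment": the same for the moment, N m; "opening": opening from 0.0 (shut) to 1.0 (fully open); "grip_force": force on a finger pad.
Only numpy, scipy, OpenCV 4.12 (cv2) and the standard library are available. Lean on these libraries where they do the work, as an engineer would, in place of code of your own. Each camera call takes 0.05 s, during which the arm holds its last target. There are 200 camera calls.

## Working session

There is one attempt and no reset: what is moved stays moved. The work goes in short steps, Python scripts to look and compute and a tool call to move; the robot and the scene stay as the last step left them, time stands still between calls to the robot, and variables do not carry over. Pictures are saved under pics/ and viewed, at most 10 in all, crops included, and the job is handed in when it is done.

Besides the shell and the picture viewer there is one more tool, called after "Emit:" as name(argument=value, ...) on one line, values as JSON. drive_tool: Moves the arm, as the interface text tells. Its arguments: {"type":"object","properties":{"deltas":{"type":"string"},"gripper":{"type":"number"}},"required":["deltas"]}

```bash
mkdir -p pics
cat > h.py <<'E'
import numpy as np,cv2
from cell import env
def snap(cam,fn):
    p,d=env.read_camera(cam); cv2.imwrite('pics/%s.png'%fn,p[:,:,::-1]); np.save('pics/%s.npy'%fn,d); return p,d
def px2w(cam,u,v,z):
    c=env.camera_params(cam);K=np.array(c['mtx']);T=np.linalg.inv(np.array(c['camera_from_world']))
    r=T[:3,:3]@np.linalg.solve(K,[u,v,1.]);o=T[:3,3]
    return o+r*(z-o[2])/r[2]
E
python3 - <<'E'
from h import *
snap('top','top1');snap('scene','scene1');print(env.state()); print(env.camera_params('top'))
E
```

```text
{'t': 0.1, 'joints': array([-1.27460563e+00,  4.91502810e-01,  1.55937570e+00, -1.22757075e-05,
        1.09168390e+00, -1.05588567e-01]), 'qvel': array([ 0.00109082, -0.00192704, -0.0017483 , -0.00102891, -0.00150651,
        0.0020028 ]), 'tau': array([ 3.94314935e-03, -6.13619757e+01, -2.58608097e+01,  6.93671429e-02,
        4.70005721e-02, -5.95074471e-05]), 'eef_pos': array([ 244.38010197, -575.0378408 ,  231.12238995]), 'tcp_rot': array([-3.14062715e+00, -9.13773825e-05,  4.01784884e-01]), 'ft_force': array([-1.11276958,  0.39332959,  0.63356316]), 'moment': array([-0.03086185, -0.00659265, -0.00838899]), 'grip_force': 0.0, 'opening': 0.9956517540412644}
{'mtx': array([[616.02771079,   0.        , 313.00915582],
       [  0.        , 616.02771079, 237.98809427],
       [  0.        ,   0.        ,   1.        ]]), 'camera_from_world': array([[ 2.98975363e-03, -9.99994915e-01, -1.10965305e-03,
        -1.92039897e+01],
       [-9.85201834e-01, -2.75535680e-03, -1.71376064e-01,
         5.41314821e+02],
       [ 1.71372135e-01,  1.60560442e-03, -9.85205062e-01,
         1.35138570e+03],
       [ 0.00000000e+00,  0.00000000e+00,  0.00000000e+00,
         1.00000000e+00]])}
```

View pics/top1.png

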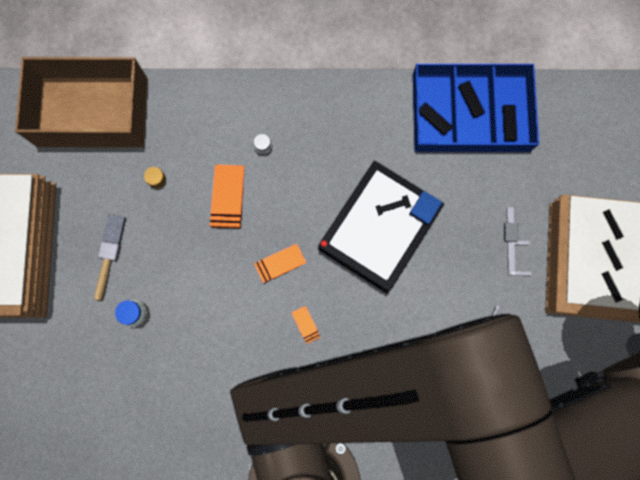

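View pics/scene1.png

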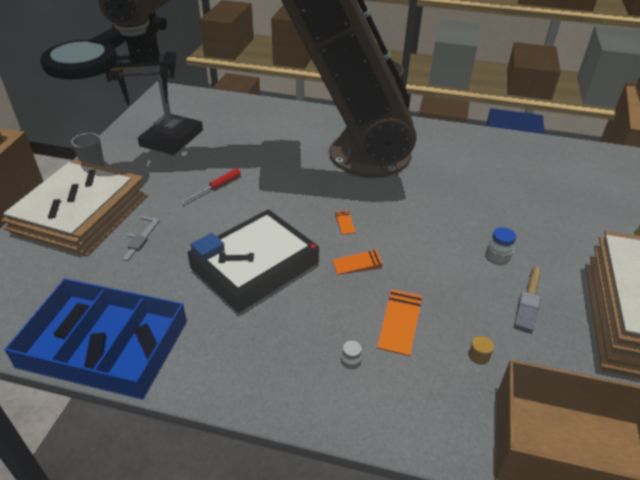

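The top view shows the red dot at (324,243) and the box corners at about (320,247), (376,162), (441,203) and (387,291). The middle-sized wedge is at (280,263) with its stripes at the left, so its thin end faces the short corner. The other two orange pieces are look-alikes. The arm hides nothing I need.

Run:
```python
from h import *
p=cv2.imread('pics/top1.png');hsv=cv2.cvtColor(p,cv2.COLOR_BGR2HSV)
m=cv2.inRange(hsv,(5,130,120),(18,255,255)); m[:, :190]=0;m=cv2.morphologyEx(m,cv2.MORPH_CLOSE,np.ones((7,7)))
for c in cv2.findContours(m,0,2)[0]:
    if cv2.contourArea(c)<200: continue
    P=np.array([px2w('top',u,v,8)[:2] for u,v in c[:,0]],np.float32)
    print('orange',cv2.minAreaRect(P), cv2.boxPoints(cv2.minAreaRect(P)).round().tolist())
m=cv2.inRange(hsv,(0,150,120),(4,255,255))|cv2.inRange(hsv,(174,150,120),(180,255,255))
ys,xs=np.nonzero(m[230:256,312:336]);u,v=xs.mean()+312,ys.mean()+230
print('red',u,v,len(xs),px2w('top',u,v,67))
# panel+black top outline
w=cv2.inRange(hsv,(0,0,200),(180,40,255));w[:, :300]=0;w[:,450:]=0;w[:150]=0;w[300:]=0
c=max(cv2.findContours(w,0,2)[0],key=cv2.contourArea)
P=np.array([px2w('top',u,v,67)[:2] for u,v in c[:,0]],np.float32);r=cv2.minAreaRect(cv2.convexHull(P));print('panel',r,cv2.boxPoints(r).round().tolist())
for q in [(320,247),(376,162),(441,203),(387,291)]: print(px2w('top',*q,67).round())
for q in [(130,313),(262,144),(153,177)]: print(px2w('top',*q,40).round())
```

```text
orange ((347.7498779296875, -1.0394668579101562), (77.08047485351562, 34.626373291015625), 25.829139709472656) [[306.0, -2.0], [321.0, -33.0], [390.0, 0.0], [375.0, 31.0]]
orange ((489.6493835449219, 59.154144287109375), (50.595130920410156, 108.697998046875), 25.82823944091797) [[443.0, 97.0], [491.0, -1.0], [536.0, 21.0], [489.0, 119.0]]
orange ((649.5882568359375, 186.22515869140625), (71.38446044921875, 150.05902099609375), 88.20570373535156) [[573.0, 153.0], [723.0, 148.0], [726.0, 220.0], [576.0, 224.0]]
red 323.58620689655174 242.86206896551724 29 [526.85937206 -41.32208936  67.        ]
panel ((569.9948120117188, -170.94288635253906), (150.22654724121094, 200.11865234375), 57.194183349609375) [[445.0, -180.0], [613.0, -288.0], [695.0, -162.0], [527.0, -54.0]]
[517. -33.  67.]
[ 714. -161.   67.]
[ 619. -306.   67.]
[ 420. -181.   67.]
[371. 391.  40.]
[766. 103.  40.]
[685. 354.  40.]
```

Emit:
drive_tool(deltas="0.19 0.34 0 0.039;0.19 0.34 0 0.039;0.19 0.34 0 0.039;0.19 0.34 0 0.039;0.19 0.34 0 0.039;0.19 0.34 0 0.039;0.19 0.34 0 0.039;0.19 0.34 0 0.039;0.19 0.34 0 0.039;0.19 0.34 0 0.039", gripper=1)

```text
t: 0.93
eef_pos: [434.9, -233.4, 231.6]
tcp_rot: [-3.142, -0.0, 1.633]
ft_force: [0.6, -1.0, 0.4]
opening: 0.353
grip_force: 0.0
```

Emit:
drive_tool(deltas="0.19 0.34 0 0.039;0.19 0.34 0 0.039;0.19 0.34 0 0.039;0.19 0.34 0 0.009;0.19 0.34 0 0;0 0 -0.3 0;0 0 -0.3 0;0 0 -0.3 0;0 0 0 0;0 0 0 0")

```text
t: 1.77
eef_pos: [529.0, -65.1, 141.1]
tcp_rot: [-3.139, -0.002, 2.023]
ft_force: [-0.6, -0.0, 0.8]
opening: 0.003
grip_force: 0.0
```

Emit:
drive_tool(deltas="0 0.03 -0.3 0;0 0 -0.2 0;0 0 -0.04 0;0 0 -0.02 0;0 0 0 0;0 0 0 0")

```text
t: 2.27
eef_pos: [530.2, -62.5, 87.3]
tcp_rot: [3.14, 0.001, 2.023]
ft_force: [-0.7, 0.1, -0.3]
opening: 0.006
grip_force: 0.0
```

Emit:
drive_tool(deltas="0 0 -0.02 0;0 0 -0.02 0;0 0 0 0;0 0 0 0")

```text
t: 2.6
eef_pos: [530.0, -62.0, 82.7]
tcp_rot: [3.14, 0.001, 2.023]
ft_force: [-0.1, 3.1, 7.2]
opening: 0.007
grip_force: 3.9
```

Emit:
drive_tool(deltas="0 0 -0.02 0;0 0 0 0;0 0 0 0")

```text
t: 2.85
eef_pos: [530.0, -61.7, 80.8]
tcp_rot: [3.14, 0.001, 2.023]
ft_force: [-1.2, 6.3, 9.2]
opening: 0.006
grip_force: 5.0
```

Emit:
drive_tool(deltas="0 0 -0.01 0;0 0 0 0;0 0 0 0")

```text
t: 3.1
eef_pos: [529.9, -61.5, 79.9]
tcp_rot: [3.14, 0.0, 2.023]
ft_force: [0.3, 9.1, 11.1]
opening: 0.004
grip_force: 5.8
```

Emit:
drive_tool(deltas="0 0.015 0 0;0 0 0 0;0 0 0 0")

```text
t: 3.35
eef_pos: [530.0, -60.7, 79.6]
tcp_rot: [3.14, 0.001, 2.023]
ft_force: [-0.2, 2.3, 6.6]
opening: 0.006
grip_force: 3.6
```

Emit:
drive_tool(deltas="0 0.01 -0.01 0;0 0 0 0;0 0 0 0")

```text
t: 3.6
eef_pos: [529.9, -59.8, 78.4]
tcp_rot: [3.14, 0.001, 2.023]
ft_force: [0.5, 0.5, 6.6]
opening: 0.007
grip_force: 3.0
```

Emit:
drive_tool(deltas="0 -0.02 0.04 0;0 0 0.1 0;0 0 0.3 0;0 0 0 0;0 0 0 0;-0.12 0.33 0 0;-0.13 0.33 0 0;-0.13 0.33 0 0;-0.13 0.33 0 0;-0.13 0.33 0 0")

```text
t: 4.43
eef_pos: [464.2, 104.4, 121.2]
tcp_rot: [-3.141, -0.0, 2.022]
ft_force: [0.5, 0.6, 0.2]
opening: 0.002
grip_force: 0.0
```

Emit:
drive_tool(deltas="-0.13 0.32 0 0;0 0 0 0;0 0 0 0;0 0 0 0", gripper=0.79)

```text
t: 4.77
eef_pos: [452.5, 135.1, 121.4]
tcp_rot: [-3.141, -0.0, 2.024]
ft_force: [0.2, -1.0, -0.4]
opening: 0.193
grip_force: 0.0
```

Run:
```python
from h import *
print({k:v for k,v in env.state().items() if k in('eef_pos','tcp_rot','opening','ft_force')})
snap('wrist','w1');snap('top','top2');print(env.camera_params('wrist'))
```

```text
{'eef_pos': array([452.46562056, 135.05859234, 121.41951261]), 'tcp_rot': array([-3.14121258e+00, -3.59042173e-05,  2.02352338e+00]), 'ft_force': array([ 0.1741809 , -1.01325951, -0.44365109]), 'opening': 0.19330060968725715}
{'mtx': array([[369.6472131 ,   0.        , 313.9616536 ],
       [  0.        , 369.6472131 , 240.69714196],
       [  0.        ,   0.        ,   1.        ]]), 'mount': array([[-3.41367423e-04, -9.61983917e-01, -2.73105891e-01,
         7.84714859e+01],
       [ 9.99999934e-01, -3.62240333e-04,  2.60044687e-05,
         1.00393555e-01],
       [-1.23945849e-04, -2.73105864e-01,  9.61983977e-01,
        -1.52379570e+02],
       [ 0.00000000e+00,  0.00000000e+00,  0.00000000e+00,
         1.00000000e+00]])}
```

View pics/top2.png

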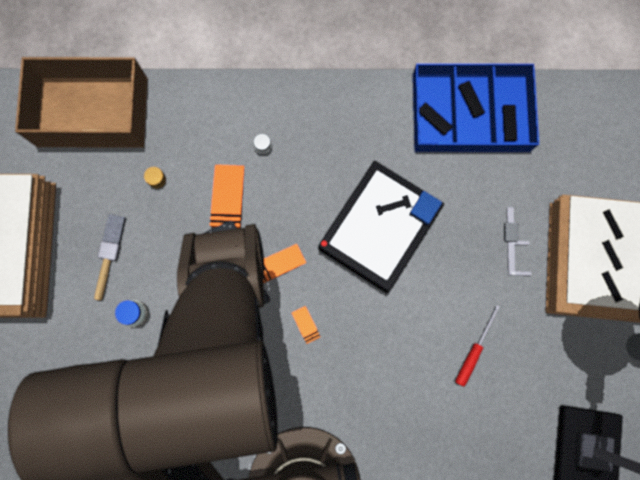

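View pics/w1.png

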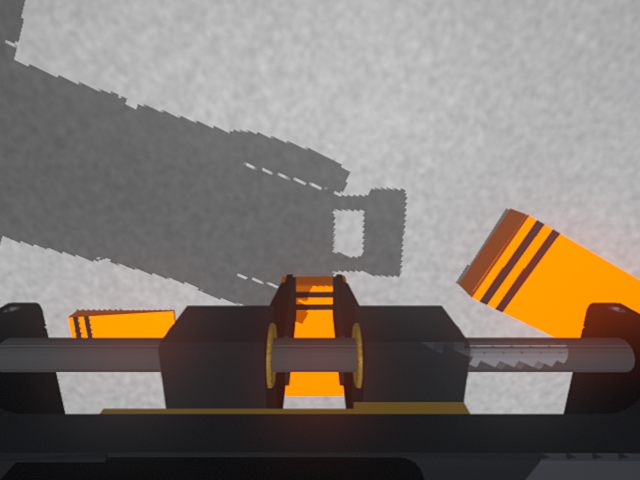

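Run:
```python
from h import *
from scipy.spatial.transform import Rotation as R
s=env.state();c=env.camera_params('wrist');T=np.eye(4);T[:3,:3]=R.from_euler('xyz',s['tcp_rot']).as_matrix();T[:3,3]=s['eef_pos'];T=T@c['mount']
for u,v,z in [(287,277,18),(345,277,18),(287,395,4),(343,395,4)]:
    r=T[:3,:3]@np.linalg.solve(c['mtx'],[u,v,1.]);print((T[:3,3]+r*(z-T[2,3])/r[2]).round())
```

```text
[445. 106.  18.]
[483. 125.  18.]
[491.   2.   4.]
[535.  23.   4.]
```

The top view shows the box unmoved (dot still at 324,243). In the wrist view the fingers straddle the wedge's axis, with its back at row 277, about 10 mm ahead of the fingertips. I'm going down behind it.

Emit:
drive_tool(deltas="0 0 -0.3 0;0 0 -0.3 0;0 0 -0.3 0;0 0 -0.1 0;0 0 0 0;0 0 0 0")

```text
t: 5.37
eef_pos: [452.7, 134.7, 21.9]
tcp_rot: [-3.141, -0.0, 2.022]
ft_force: [-0.0, -0.5, -0.6]
opening: 0.208
grip_force: 0.0
```

Emit:
drive_tool(deltas="0.05 -0.09 0 0;0.04 -0.08 0 0;0.02 -0.04 0 0;0 0 0 0;0 0 0 0")

```text
t: 5.78
eef_pos: [463.8, 113.8, 22.2]
tcp_rot: [3.141, 0.0, 2.022]
ft_force: [-0.5, 0.1, 0.2]
opening: 0.206
grip_force: 0.0
```

Emit:
drive_tool(deltas="0.035 -0.06 0 -0.01;0.03 -0.065 0 -0.01;0.025 -0.065 0 -0.01;0.025 -0.065 0 -0.005;0.025 -0.065 0 0;0.025 -0.07 0 0;0.025 -0.07 0 0;0 0 0 0;0 0 0 0")

```text
t: 6.53
eef_pos: [482.6, 67.8, 21.6]
tcp_rot: [3.142, 0.0, 1.912]
ft_force: [0.8, 0.2, 0.2]
opening: 0.21
grip_force: 0.0
```

Run:
```python
from h import *
p,d=snap('top','top3');cv2.imwrite('pics/top3c.png',cv2.resize(p[180:330,220:420,::-1],(800,600),interpolation=2));snap('scene','scene3')
s=cv2.imread('pics/scene3.png');cv2.imwrite('pics/scene3c.png',cv2.resize(s[190:310,220:420],(800,480),interpolation=2))
```

```text
(no output)
```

View pics/top3c.png

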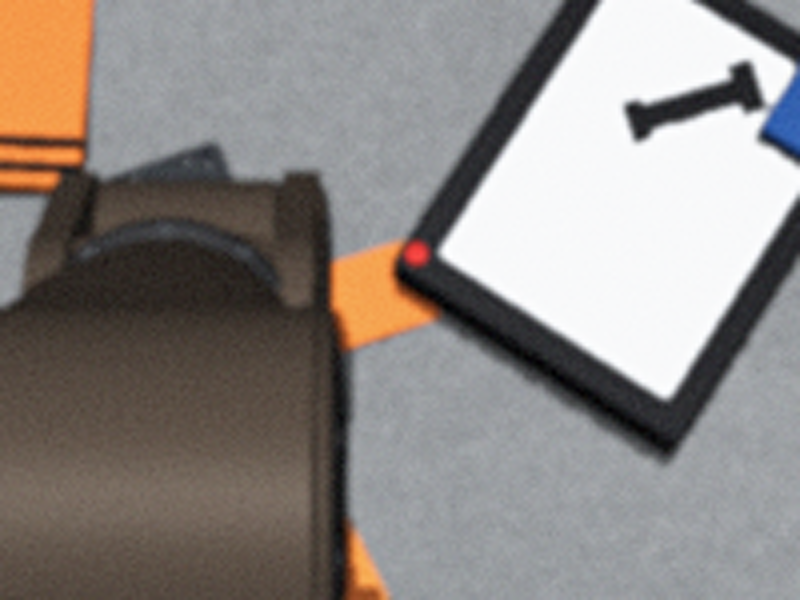

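View pics/scene3c.png

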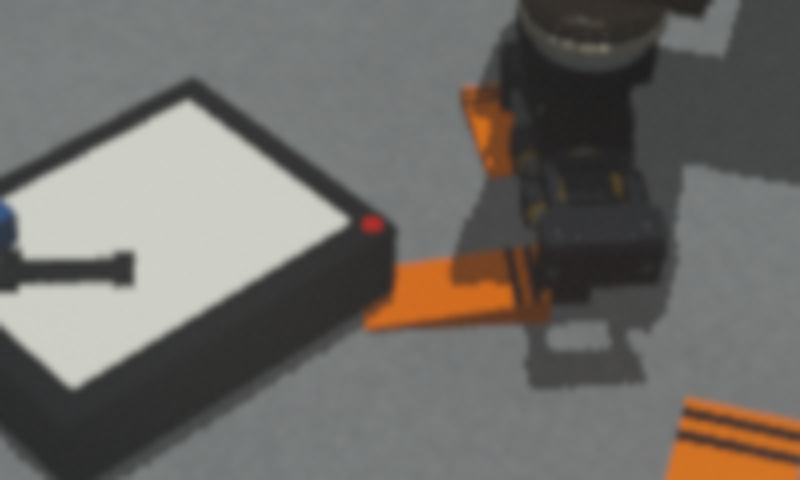

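The wedge is moving straight. Its front now reaches under the box corner at about crop (400,285), roughly pixel (320,251). I'll check its midline against the foot.

Run:
```python
from h import *
hsv=cv2.cvtColor(cv2.imread('pics/top3.png'),cv2.COLOR_BGR2HSV)
m=cv2.inRange(hsv,(5,130,120),(18,255,255))
mid=[]
E=[[],[]]
for u in range(306,319):
    v=np.nonzero(m[230:275,u])[0]+230
    for e,k in zip(E,(v.min()-.5,v.max()+.5)): 
        z=3+ (55/110*15) *(1-(u-306)/40); e.append(px2w('top',u,k,z)[:2])
for e in E:
    e=np.array(e);k=np.polyfit(e[:,1],e[:,0],1);print(e[0],e[-1],'x at y=-61,0,60:',np.polyval(k,[-61,0,60]),k)
```

```text
[532.25537945  -1.32818194] [542.14840066 -29.22735171] x at y=-61,0,60: [552.29415762 531.91621888 511.87234471] [-3.34064570e-01  5.31916219e+02]
[480.75287938  -1.58259085] [490.4484168  -29.31014112] x at y=-61,0,60: [499.70200513 479.61716215 459.86157889] [-3.29259721e-01  4.79617162e+02]
```

Emit:
drive_tool(deltas="0.01 -0.03 0 0;0.01 -0.03 0 0;0.01 -0.03 0 0;0.01 -0.03 0 0;0 0 0 0")

```text
t: 7.05
eef_pos: [486.7, 55.8, 21.7]
tcp_rot: [3.141, 0.0, 1.913]
ft_force: [0.4, -0.4, -1.0]
opening: 0.21
grip_force: 0.0
```

Emit:
drive_tool(deltas="0.01 -0.03 0 0;0 0 0 0;0 0 0 0")

```text
t: 7.3
eef_pos: [487.5, 53.1, 21.7]
tcp_rot: [3.141, 0.0, 1.913]
ft_force: [0.3, 0.3, 0.1]
opening: 0.209
grip_force: 0.0
```

Emit:
drive_tool(deltas="0.01 -0.03 0 0;0 0 0 0;0 0 0 0")

```text
t: 7.55
eef_pos: [488.5, 50.2, 21.7]
tcp_rot: [3.141, 0.0, 1.913]
ft_force: [0.1, 0.2, -0.2]
opening: 0.211
grip_force: 0.0
```

Emit:
drive_tool(deltas="0.01 -0.03 0 0;0 0 0 0;0 0 0 0")

```text
t: 7.8
eef_pos: [489.5, 47.1, 21.7]
tcp_rot: [3.141, 0.0, 1.913]
ft_force: [0.1, 0.9, -0.6]
opening: 0.208
grip_force: 0.0
```

Emit:
drive_tool(deltas="0.01 -0.03 0 0;0 0 0 0;0 0 0 0")

```text
t: 8.05
eef_pos: [490.5, 44.1, 21.7]
tcp_rot: [3.141, 0.0, 1.913]
ft_force: [-0.5, -0.4, -0.1]
opening: 0.206
grip_force: 0.0
```

Emit:
drive_tool(deltas="0.01 -0.03 0 0;0 0 0 0;0 0 0 0")

```text
t: 8.3
eef_pos: [491.5, 41.1, 21.7]
tcp_rot: [3.141, 0.0, 1.913]
ft_force: [0.1, -0.3, -0.4]
opening: 0.208
grip_force: 0.0
```

Emit:
drive_tool(deltas="0.01 -0.02 0 0;0 0 0 0;0 0 0 0")

```text
t: 8.55
eef_pos: [492.5, 39.2, 21.7]
tcp_rot: [3.141, 0.0, 1.913]
ft_force: [-1.2, -0.5, 0.5]
opening: 0.209
grip_force: 0.0
```

Emit:
drive_tool(deltas="0.01 -0.02 0 0;0 0 0 0;0 0 0 0")

```text
t: 8.8
eef_pos: [493.5, 37.2, 21.7]
tcp_rot: [3.141, 0.0, 1.913]
ft_force: [0.1, 0.2, -0.1]
opening: 0.211
grip_force: 0.0
```

Emit:
drive_tool(deltas="0.01 -0.02 0 0;0 0 0 0;0 0 0 0")

```text
t: 9.05
eef_pos: [494.5, 35.2, 21.7]
tcp_rot: [3.141, 0.0, 1.913]
ft_force: [0.8, 0.0, -0.8]
opening: 0.211
grip_force: 0.0
```

Emit:
drive_tool(deltas="0.005 -0.02 0 0;0 0 0 0;0 0 0 0")

```text
t: 9.3
eef_pos: [495.0, 33.2, 21.7]
tcp_rot: [3.141, 0.0, 1.913]
ft_force: [-0.1, 0.3, 0.5]
opening: 0.212
grip_force: 0.0
```

Emit:
drive_tool(deltas="0.005 -0.02 0 0;0 0 0 0;0 0 0 0")

```text
t: 9.55
eef_pos: [495.5, 31.2, 21.7]
tcp_rot: [3.141, 0.0, 1.913]
ft_force: [0.2, 0.1, -1.1]
opening: 0.21
grip_force: 0.0
```

Emit:
drive_tool(deltas="0.005 -0.02 0 0;0 0 0 0;0 0 0 0")

```text
t: 9.8
eef_pos: [495.9, 29.2, 21.6]
tcp_rot: [-3.142, -0.0, 1.913]
ft_force: [-0.6, -0.3, -0.1]
opening: 0.21
grip_force: 0.1
```

Emit:
drive_tool(deltas="0.005 -0.02 0 0;0 0 0 0;0 0 0 0")

```text
t: 10.05
eef_pos: [496.1, 27.5, 21.6]
tcp_rot: [-3.141, -0.001, 1.913]
ft_force: [-1.2, 4.9, -0.0]
opening: 0.21
grip_force: 2.4
```

Emit:
drive_tool(deltas="0.005 -0.02 0 0;0 0 0 0;0 0 0 0")

```text
t: 10.3
eef_pos: [496.4, 25.7, 21.7]
tcp_rot: [-3.141, -0.001, 1.913]
ft_force: [-2.8, 6.3, 1.8]
opening: 0.21
grip_force: 3.5
```

Emit:
drive_tool(deltas="0.005 -0.02 0 0;0 0 0 0;0 0 0 0")

```text
t: 10.55
eef_pos: [496.7, 23.8, 21.6]
tcp_rot: [-3.14, -0.001, 1.913]
ft_force: [-1.4, 7.2, 2.7]
opening: 0.208
grip_force: 3.9
```

The push stiffened to about 7 N, so the wedge is snug. I'll back off, go up, close the fingers and press the corner.

Emit:
drive_tool(deltas="-0.05 0.14 0 0;-0.05 0.14 0 0;0 0 0.3 0;0 0 0.4 0;0 0 0.4 0;0.11 -0.28 0 0;0.11 -0.28 0 0;0.11 -0.28 0 0;0.1 -0.28 0 0;0 0 0 0", gripper=0.79)

```text
t: 11.38
eef_pos: [532.3, -64.8, 131.9]
tcp_rot: [3.14, 0.002, 1.91]
ft_force: [-0.9, -0.1, 0.3]
opening: 0.21
grip_force: 0.0
```

Emit:
drive_tool(deltas="0 0 -0.2 0;0 0 -0.2 0;0 0 -0.05 0;0 0 0 0;0 0 0 0", gripper=1)

```text
t: 11.8
eef_pos: [530.4, -60.6, 86.8]
tcp_rot: [-3.141, -0.0, 1.913]
ft_force: [0.8, 0.5, -0.3]
opening: 0.006
grip_force: 0.0
```

Run:
```python
from h import *
print(env.state()['eef_pos'])
p,d=snap('scene','scene4');cv2.imwrite('pics/scene4c.png',cv2.resize(p[190:310,220:420,::-1],(800,480),interpolation=2))
```

```text
[530.44297137 -60.55061707  86.81169194]
```

View pics/scene4c.png

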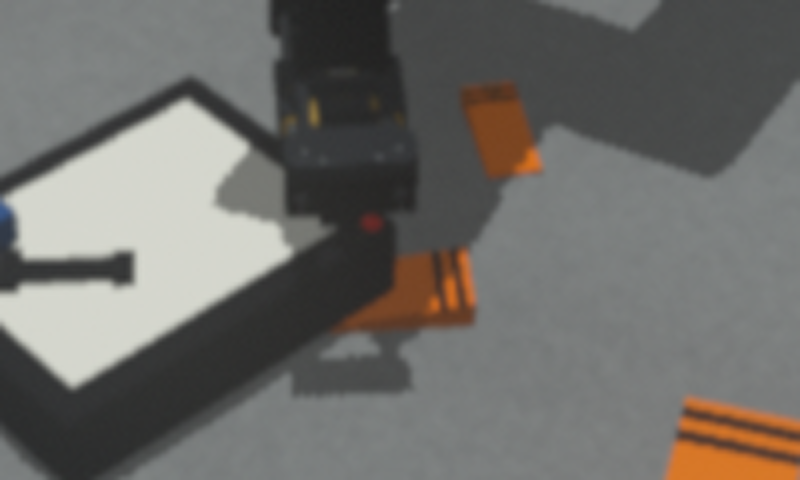

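The wedge sits under the corner with its stripes still showing, and the red dot at crop (372,222) hasn't moved. Pressing now.

Emit:
drive_tool(deltas="0 0 -0.02 0;0 0 0 0;0 0 0 0")

```text
t: 12.1
eef_pos: [530.5, -60.7, 85.0]
tcp_rot: [3.141, 0.0, 1.913]
ft_force: [-0.1, 0.4, 0.1]
opening: 0.007
grip_force: 0.0
```

Emit:
drive_tool(deltas="0 0 -0.01 0;0 0 0 0;0 0 0 0")

```text
t: 12.35
eef_pos: [530.6, -60.6, 84.6]
tcp_rot: [3.141, 0.0, 1.913]
ft_force: [-2.9, 1.8, 11.4]
opening: 0.005
grip_force: 5.5
```

Emit:
drive_tool(deltas="0 0 -0.01 0;0 0 0 0;0 0 0 0")

```text
t: 12.6
eef_pos: [530.6, -60.6, 84.4]
tcp_rot: [3.14, 0.001, 1.913]
ft_force: [-5.8, 2.2, 21.3]
opening: 0.004
grip_force: 11.2
```

It is stiff now, 21 N with almost no travel, so the box no longer rocks. I'll ease off slightly and check that it is steady.

Emit:
drive_tool(deltas="0 0 0.007 0;0 0 0 0;0 0 0 0;0 0 0 0;0 0 0 0;0 0 0 0")

```text
t: 13.1
eef_pos: [530.6, -60.6, 84.6]
tcp_rot: [3.14, 0.001, 1.913]
ft_force: [-3.0, 1.5, 15.1]
opening: 0.007
grip_force: 7.2
```

Run:
```python
from h import *
p,d=env.read_camera('scene');s=env.state();print(s['ft_force'],s['eef_pos'],s['opening'])
q=cv2.imread('pics/scene4.png')[:,:,::-1];print(np.abs(p[240:285,310:350].astype(int)-q[240:285,310:350]).mean())
if 5<s['ft_force'][2]<25: print(env.job_done())
```

```text
[-3.74181588  1.49575558 13.27669543] [530.64530939 -60.62249692  84.56874086] 0.006632492318921825
0.6651851851851852
the job is handed in; nothing more can be done
None
```

I handed the job in at about 13 s. The wedge is snug under the short foot, the corner no longer rocks, and the fingers are still pressing it with about 13 N, clear of the wedge; the hand-in gave no verdict.

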